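Unload the filament drying tank with a hook rod

ROBOT

A 7-joint arm with a two-finger parallel gripper is mounted at the origin on a cart in front of the work surface, level with it; the furniture and walls round the work are solid. World frame = base frame: x ahead of the robot, y to its left, z up, the work surface at z = 0. Lengths are in m, angles in rad, forces in N, time in s.
With the tool pointing down it reaches from about 0.425 to 1.025 m from the base axis. Payload 9.4 kg.
Tool frame: the origin (TCP) lies at the very end of the fingers, on their centre line; the grasp point (between the pads) lies behind it (robot.grip_depth is the z of the grasp point in the tool frame, in m); z points along the fingers, y is the line along which they close (so a half turn about z gives the same grasp; the last joint's range is limited). The gripper opens to 93 mm and grips with 3 to 60 N. Pads are 15 mm wide; open, the fingers measure 128 mm over their backs; the gripper's body (75 mm by 188 mm) begins 65 mm behind the grasp point.
Start: joints at [1.259, 0.599, -0.003, 1.599, 0.002, 0.943, -0.08], TCP at [0.169, -0.705, 0.219] pointing down, gripper open.
Joint ranges: [-2.57, 2.57], [-0.35, 1.97], [-1.29, 1.29], [0.11, 2.56], [-1.05, 4.19], [0.11, 1.86], [-2.63, 2.63]. Speed limits (rad/s): [2.22, 2.22, 3.01, 3.01, 3.14, 3.14, 3.14].

INTERFACE

Orientations are given as a unit quaternion [w, x, y, z].
In Python, from bench import robot gives the robot as it stands. Calls block until the motion is done:
- robot.move_ptp(position, orientation): joint-space move of the TCP to a pose.
- robot.movel(position, attitude=None, feed=0.15, max_force=None): straight line of the TCP; attitude=None keeps the orientation; feed is the mean speed in m/s. With max_force (N) it stops when the force on the tool has changed by that much, and returns True; else False.
- robot.move_j(angles): joint-space move.
- robot.gripper_to(opening): opening from 0.0 (shut) to 1.0 (fully open); the grip force is fixed at half the most; returns when the fingers have stopped.
- robot.sleep(seconds).
- robot.solve_ik(position, orientation): joint angles nearest the present ones, or None.
- robot.read_camera(name): name is "scene" or "side" or "wrist"; returns (picture, depth): 400x640x3 uint8, red, green, blue; 400x640 float32, m along the optical axis (not along the pixel's ray), 0 where there is no reading.
- robot.get_calibration(name): a dict with "K" (3x3 intrinsics, pixels), "R" (3x3) and "t" (3): a world point X has camera coordinates R X + t. Camera axes: x right, y down, z forward; pixel columns grow to the right and rows downward; lengths in m; the calibration is good to about 2 mm. The wrist camera is an equidistant fisheye: a pixel r from the principal point sees the ray r / f radians off the axis. A picture is of the moment at which its call begins: read the wrist's pose just before it. get_calibration takes no time and is no camera call; for the wrist camera it gives the pose at the moment of the call.
A pose or a line that the arm cannot do raises robot.IKError and nothing moves.
- robot.close_job(): hands the job in; it is judged then, once.
Readings, each from a call of its own:
- robot.read_time_s(): time.
- robot.read_joint_positions(): joint angles.
- robot.read_qvel(): joint speeds.
- robot.read_joint_torque(): joint torques, N m.
- robot.read_tool_pos(): TCP position.
- robot.read_eef_rot(): TCP orientation.
- robot.read_wrist_force(): force on the tool from outside, world axes, zero at the start.
- robot.read_torque(): the same for the moment, N m.
- robot.read_width(): opening from 0.0 (shut) to 1.0 (fully open).
- robot.read_gripper_force(): force on a finger pad.
Only numpy, scipy, OpenCV 4.12 (cv2) and the standard library are available. Lean on these libraries where they do the work, as an engineer would, in place of code of your own. Each camera call takes 0.05 s, during which the arm holds its last target. There are 200 camera calls.

TASK

Unload the drying tank: with the hook rod, fish the coil carrier off its fork deep in the clear tank, lift it out and stand it upright on the middle of the black rubber mat, and put the rod back upright in its holder. Then slide every filament coil (there may be two or three) straight up off the carrier and thread it onto the stand whose knob has the coil's colour, lying flat on the stand's foot, with the emptied carrier left standing on the mat. Keep all the stands upright and do not knock over the bottle or the glue stick.

Things in the scene. Friction and masses are not known exactly. Their poses are not given: they have to be found in the camera images.
- tank: fixed drying tank: tall narrow open box of clear plastic, grey rim and foot; inside 120 mm (its x) by 76 mm (y), walls 5 mm, floor 5 mm, rim 157 mm high: too narrow for a gripper's body. Origin: centre of its underside, z up; x points to the inner wall (x = 60 mm) that carries a steel fork
- tank_mouth (a point): centre of the tank's open mouth, at rim height (157 mm)
- fork_seat (a point): tank frame [21, 0, 61] mm, on top of the fork where the carrier's eye rests. The fork: two level prongs along tank x, from the wall x = 60 to x = 10 mm (open towards -x), each 6 mm wide, 12 mm gap between, 4 mm thick, top at z = 61 mm; 2 mm high lips at the tips (x = 10 to 14) and 2 mm stops (x = 28 to 36) hold the eye between them
- carrier: coil carrier, 0.12 to 0.2 kg, 61 tall (mm); origin: centre of its underside, z up. Round metal foot (radius 28, 6 thick), white hub of 3 steps, 7 high each (radius 23, 18.5, 14), neck (radius 4), wire eye on top. At first it hangs in the tank, foot at z = 23.5, x along tank x. The top coil leaves 6.5 of lift under the prongs; with its axis at tank x <= -24 it can go straight up
- carrier_eye (a point): middle of the window of the carrier's eye (carrier z = 49 mm). The eye is bent of 4 mm round wire in the carrier's yz plane; wire centres: lower bar at z = 39.5 mm (rests on the prongs), sides at y = +/-10 mm, roof-shaped top bar from z = 55 mm at the sides to 59 mm in the middle; window 15.5 mm high in the middle, 16 mm wide
- hook_rod: hook rod, 90 g. Origin: on the shaft axis at the underside of the black guard; z up, hook points along +x. Guard x from -18 to +30 mm, y +/-16 mm, 6 mm thick; above it an orange handle, 34 mm (x) by 14 mm (y), z = 6 to 56 mm, to be gripped across y; below it a 4 mm wire shaft down to z = -95 mm, ending in a hook
- hook_seat (a point): where a hooked bar sits: rod frame x = 7 mm, z = -95 mm (centre of the wire; the bar lies on top of it). The hook is 4 mm wire from the shaft to x = 14 mm (its front reaches x = 16 mm), then turned up, the rounded tip ending at z = -88 mm, 5 mm above the top of the wire
- holder: fixed grey upright socket for the hook rod. Origin on the desk below the shaft axis of the stored rod; x as the stored rod's x. Open well 34 mm (x from -10 to +24 mm) by 20 mm (y), walls 4 mm, top 105 mm high; the rod hangs in it by its guard, hook inside
- holder_top (a point): point at the top of the holder (105 mm high), where the origin of the stored rod lies
- mat: fixed black ribbed rubber mat, 120 x 120 x 3 mm; origin at the centre of its underside
- coil_red: red filament coil: flat rigid ring, outer diameter 62 mm, hole 50 mm, 7 mm high, 30 g, a white paper band on it; origin at the centre of its underside, z up. May be absent (then None throughout). If present it starts round the lowest step of the carrier's hub, its origin at carrier z = 6 mm, whether or not the others are there
- stand_red: loose coil stand for the red coil, 250 g, 48 mm tall: dark round foot (radius 30 mm, 8 mm thick), upright post (radius 11.5 mm), red ball knob (radius 12 mm) on top; origin at the centre of its underside, z up. A threaded coil lies on the foot, its origin at z = 8 mm
- coil_yellow: yellow filament coil: flat rigid ring, outer diameter 62 mm, hole 41 mm, 7 mm high, 30 g, a white paper band on it; origin at the centre of its underside, z up. May be absent (then None throughout). If present it starts round the middle step of the carrier's hub, its origin at carrier z = 13 mm, whether or not the others are there
- stand_yellow: loose coil stand for the yellow coil, 250 g, 48 mm tall: dark round foot (radius 30 mm, 8 mm thick), upright post (radius 11.5 mm), yellow ball knob (radius 12 mm) on top; origin at the centre of its underside, z up. A threaded coil lies on the foot, its origin at z = 8 mm
- coil_blue: blue filament coil: flat rigid ring, outer diameter 62 mm, hole 32 mm, 7 mm high, 30 g, a white paper band on it; origin at the centre of its underside, z up. May be absent (then None throughout). If present it starts round the top step of the carrier's hub, its origin at carrier z = 20 mm, whether or not the others are there
- stand_blue: loose coil stand for the blue coil, 250 g, 48 mm tall: dark round foot (radius 30 mm, 8 mm thick), upright post (radius 11.5 mm), blue ball knob (radius 12 mm) on top; origin at the centre of its underside, z up. A threaded coil lies on the foot, its origin at z = 8 mm
- bottle: bystander: brown dropper bottle, 33 mm wide, 102 mm tall; origin at the centre of its underside
- glue: bystander: red, green and white glue stick, 25 mm wide, 90 mm tall, standing; origin at the centre of its underside
- microscope_front (a point): nearest point of a fixed white microscope: its eyepieces, at x = 0.515 m, y = -0.41 to -0.30 m, 0.28 to 0.33 m up. Behind them its body fills x = 0.57 to 0.80 m, y = -0.41 to -0.24 m, up to 0.44 m high; in the way when the arm swings in at full reach from the right
- printer_front (a point): middle of the front face of the fixed 3D printer behind the work; it and its neighbour on the left form a wall about 0.5 m high at x = 0.665 m, from y = -0.16 m to the left end of the desk

How it is judged:
By the outcome, as a careful person would: the job done as asked, in the order asked, and still so for the second after the job is handed in, with the robot touching nothing.
Of coil_red, coil_yellow, coil_blue only 2 to 3 are there at a start; the rules pass over those that are not, and their reading is None.
At some moment in a run one of stand_red, stand_yellow, stand_blue may be knocked a few centimetres aside while the robot is not near it.
It also fails if it takes over 208 s, if anything falls off the work surface, if the arm or the gripper's body presses on something with over 40 N, if the wrist force passes 120 N, or if a joint passes its speed limit or range.

## Working session

There is one attempt and no reset: what is moved stays moved. The work goes in short steps, each a Python script; the robot and the scene stay as the last script left them, time stands still between calls to the robot, and variables do not carry over. Pictures are saved under pics/ and viewed, at most 14 in all, crops included, and the job is handed in when it is done.

```bash
mkdir -p pics; ls
python3 - <<'E'
from bench import robot
import cv2,numpy as np
print(robot.grip_depth, robot.read_time_s(), robot.read_tool_pos(), robot.read_eef_rot())
for n in ("scene","side"):
    p,d=robot.read_camera(n); cv2.imwrite(f"pics/{n}0.png",p[:,:,::-1]); np.savez(f"{n}0.npz",p=p,d=d)
    c=robot.get_calibration(n); print(n,c, (-c["R"].T@c["t"]))
E
```

```text
bench.py
pics
-0.0188 0.0 [ 0.16857306 -0.70462899  0.21776604] [-7.57900859e-04  9.93111069e-01  1.17174258e-01 -1.52280098e-04]
scene {'K': array([[368.936729  ,   0.        , 317.7277    ],
       [  0.        , 368.936729  , 200.73847956],
       [  0.        ,   0.        ,   1.        ]]), 'R': array([[-0.62313922, -0.78210569,  0.00286509],
       [-0.53441443,  0.42311189, -0.73169498],
       [ 0.57105055, -0.45747899, -0.68162617]]), 't': array([0.36127673, 0.42793862, 0.94757548])} [-0.08729123  0.53498655  0.9579777 ]
side {'K': array([[490.24120254,   0.        , 324.0638854 ],
       [  0.        , 490.24120254, 204.57457552],
       [  0.        ,   0.        ,   1.        ]]), 'R': array([[ 0.92225847, -0.38634999,  0.01315276],
       [-0.14657817, -0.38097583, -0.91289225],
       [ 0.35770679,  0.8399947 , -0.40798866]]), 't': array([-0.4955074 ,  0.25357629,  1.38575691])} [-0.00154002 -1.2588613   0.80337823]
```

View pics/scene0.png

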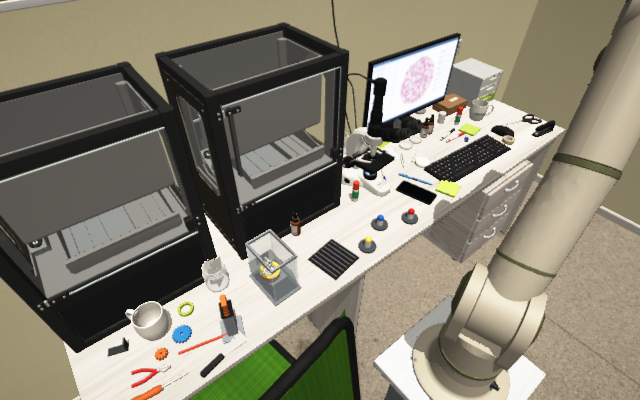

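View pics/side0.png

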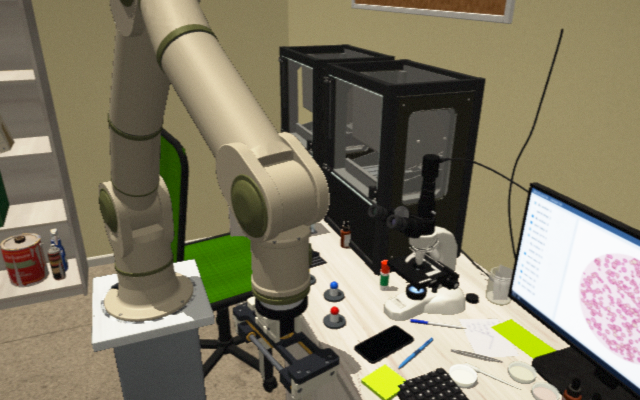

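Scene view: orange rod handle at about (226,305) in the holder (230,325), tank at (270,268) with a yellow coil in it, mat (334,258), yellow/blue/red stand knobs at (368,240), (380,219), (411,211), bottle (295,225), glue (355,190). The side view shows the red and blue stands. Next I'll get coarse positions and then look with the wrist camera.

```bash
cat > h.py <<'E'
from bench import robot
import cv2,numpy as np
from scipy.spatial.transform import Rotation as Ro
def quat(yaw):  # tool down, tool y axis at angle yaw+90deg; tool x at yaw
    q=(Ro.from_euler('z',yaw)*Ro.from_euler('x',np.pi)).as_quat(); return [q[3],q[0],q[1],q[2]]
def ray(c,uv,fish=False):
    K,R,t=c["K"],c["R"],c["t"]; o=-R.T@t
    x=(uv[0]-K[0,2])/K[0,0]; y=(uv[1]-K[1,2])/K[1,1]
    if fish:
        r=np.hypot(x,y); s=np.sin(r)/r if r>1e-9 else 1.; d=np.array([x*s,y*s,np.cos(r)])
    else: d=np.array([x,y,1.])
    return o,R.T@d
def onplane(c,uv,z,fish=False):
    o,d=ray(c,uv,fish); return o+d*(z-o[2])/d[2]
def proj(c,X,fish=False):
    p=c["R"]@np.asarray(X)+c["t"]
    if fish:
        rr=np.hypot(p[0],p[1]); th=np.arctan2(rr,p[2]); x,y=p[:2]/max(rr,1e-9)*th
    else: x,y=p[:2]/p[2]
    return np.array([c["K"][0,0]*x+c["K"][0,2],c["K"][1,1]*y+c["K"][1,2]])
def wrist(name=None):
    c=robot.get_calibration("wrist"); p,d=robot.read_camera("wrist")
    if name: cv2.imwrite(f"pics/{name}.png",p[:,:,::-1]); np.savez(f"{name}.npz",p=p,d=d,**c)
    return c,p,d
E
python3 - <<'E'
from h import *
z=np.load("scene0.npz"); c=robot.get_calibration("scene")
for n,uv,h in [("rodtop",(225,297),.161),("tankrimA",(246,237),.157),("rimB",(268,231),.157),("rimC",(299,261),.157),("rimD",(277,269),.157),("matL",(308,261),.003),("matT",(332,240),.003),("matR",(359,256),.003),("matB",(334,279),.003),("y",(368,240),.04),("b",(380,219),.04),("r",(411,211),.04),("bot",(295,215),.1),("glue",(356,182),.09)]:
    print(n,onplane(c,uv,h).round(3), z["d"][uv[1],uv[0]], (c["R"]@onplane(c,uv,h)+c["t"])[2].round(3))
p=z["p"]; cv2.imwrite("pics/crop0.png",cv2.resize(p[200:360,190:310,::-1],None,fx=5,fy=3.75*4/3,interpolation=cv2.INTER_CUBIC)[:600])
E
```

```text
rodtop [0.45  0.398 0.161] 0.9174928 0.913
tankrimA [0.592 0.255 0.157] 1.134551 1.062
rimB [0.572 0.192 0.157] 1.0803688 1.079
rimC [0.428 0.186 0.157] 1.191506 1.0
rimD [0.443 0.248 0.157] 0.9860363 0.98
matL [0.509 0.097 0.003] 1.194746 1.192
matT [ 0.529 -0.022  0.003] 1.2547377 1.258
matR [ 0.421 -0.047  0.003] 1.2110088 1.207
matB [0.404 0.076 0.003] 1.1364962 1.141
y [ 0.432 -0.093  0.04 ] 1.2043433 1.209
b [ 0.475 -0.193  0.04 ] 1.2735865 1.28
r [ 0.435 -0.307  0.04 ] 1.3027439 1.309
bot [0.624 0.06  0.1  ] 1.2188821 1.208
glue [ 0.632 -0.22   0.09 ] 1.3456506 1.347
```

Run:
```python
from h import *
p=np.load("scene0.npz")["p"]; cv2.imwrite("pics/crop0.png",cv2.resize(p[210:350,190:360,::-1],None,fx=4,fy=4,interpolation=cv2.INTER_CUBIC))
```

```text
(no output)
```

View pics/crop0.png

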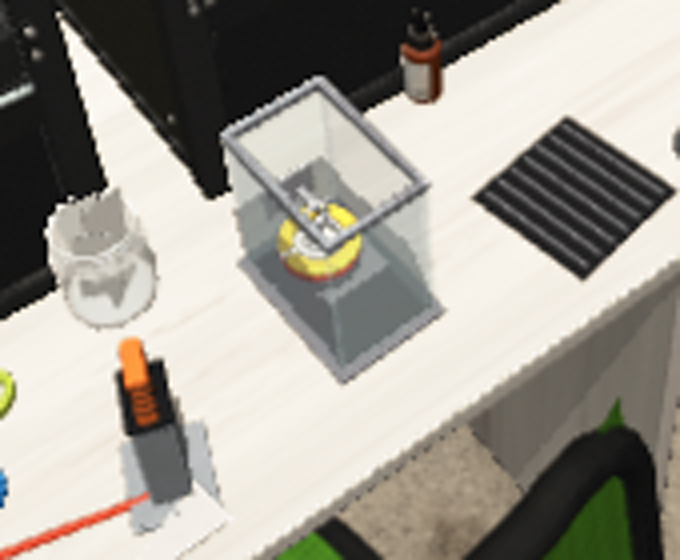

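Enlarged: the tank mouth is at crop (325,165). The coils are yellow on top and red below, with no blue seen. The eye and fork are at the far end (x+), and the rod stands in its holder with its long side roughly along world x. I'll look from above now.

Run:
```python
from h import *
robot.move_ptp([0.11,-0.47,0.42],quat(0.235))
for i,(x,y) in enumerate([(0.42,-0.15),(0.45,0.16),(.45,.30)]):
    robot.move_ptp([x,y,0.42],quat(np.pi/2))
    c,p,d=wrist(f"w{i}"); print((-c["R"].T@c["t"]).round(3),c["R"].round(2).tolist(),robot.read_joint_positions().round(2),robot.read_time_s())
print(c["K"])
```

```text
[ 0.422 -0.073  0.585] [[1.0, -0.0, 0.0], [-0.0, -0.96, 0.28], [-0.0, -0.28, -0.96]] [ 0.79  0.09 -0.61  1.89  0.06  1.18  0.15] 2.9833
[0.452 0.237 0.585] [[1.0, -0.0, 0.0], [-0.0, -0.96, 0.28], [-0.0, -0.28, -0.96]] [ 0.35  0.19 -0.95  1.82  0.17  1.21 -0.65] 4.225
[0.452 0.378 0.585] [[1.0, -0.0, 0.0], [-0.0, -0.96, 0.28], [-0.0, -0.28, -0.96]] [ 0.05  0.32 -0.98  1.7   0.28  1.27 -1.  ] 4.8917
[[309.70691629   0.         319.73956894]
 [  0.         309.70691629 195.77047244]
 [  0.           0.           1.        ]]
```

View pics/w1.png

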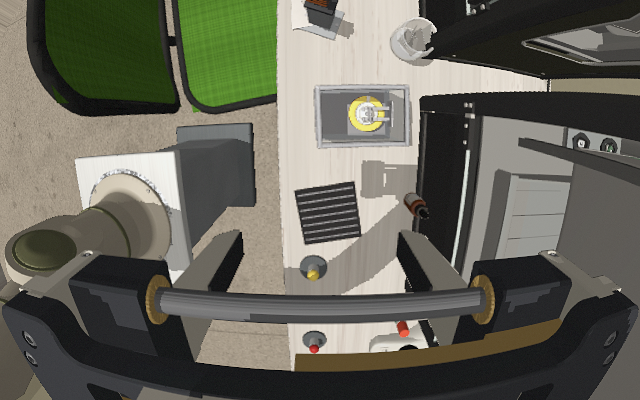

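View pics/w2.png

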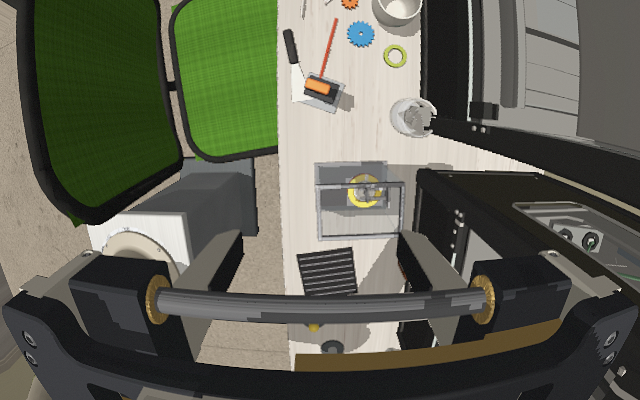

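w1: tank rim corners are at about (317,88), (406,86), (411,146), (320,148), with the carrier and yellow coil at (368,113) and the fork on the right, +x side. The mat is at (329,212). w2: the rod handle is at (318,88) on the holder (320,93). Next I'll measure.

Run:
```python
from h import *
w1=np.load("w1.npz"); w2=np.load("w2.npz")
hsv=cv2.cvtColor(w2["p"],cv2.COLOR_RGB2HSV)
m=cv2.inRange(hsv,(5,170,120),(20,255,255)); m[:,:]*=1; m[:70]=0;m[120:]=0;m[:,:290]=0;m[:,350:]=0
ys,xs=np.nonzero(m); P=np.array([onplane(w2,(x,y),.161,True)[:2] for x,y in zip(xs,ys)],np.float32)
print("handle",cv2.minAreaRect(P),P.mean(0),len(P))
hsv=cv2.cvtColor(w1["p"],cv2.COLOR_RGB2HSV)
m=cv2.inRange(hsv,(0,0,0),(180,255,75)); m[:175]=0;m[250:]=0;m[:,:285]=0;m[:,370:]=0
n,l,s,ce=cv2.connectedComponentsWithStats(cv2.morphologyEx(m,cv2.MORPH_CLOSE,np.ones((7,7)))); k=1+s[1:,4].argmax()
ys,xs=np.nonzero(l==k); P=np.array([onplane(w1,(x,y),.003,True)[:2] for x,y in zip(xs,ys)],np.float32)
print("mat",cv2.minAreaRect(P),P.mean(0))
for n,w in(("w1",w1),("w2",w2)):
    print(n,[proj(w,X,True).round(0).tolist() for X in ([.45,.4,.105],[.508,.22,.157])])
a=cv2.resize(w1["p"][75:155,305:425,::-1],None,fx=6,fy=6,interpolation=cv2.INTER_CUBIC)
cv2.imwrite("pics/tank1.png",a)
a=cv2.resize(w2["p"][65:125,280:360,::-1],None,fx=8,fy=8,interpolation=cv2.INTER_CUBIC)
cv2.imwrite("pics/hold1.png",a)
```

```text
handle ((0.44817984104156494, 0.4085567891597748), (0.0289510078728199, 0.03178421035408974), 23.037668228149414) [0.4516322 0.4081244] 67
mat ((0.4692678451538086, 0.02794584259390831), (0.11765560507774353, 0.11820880323648453), 8.98652458190918) [0.46914566 0.02958943]
w1 [[318.0, 6.0], [360.0, 120.0]]
w2 [[318.0, 93.0], [358.0, 216.0]]
```

View pics/tank1.png

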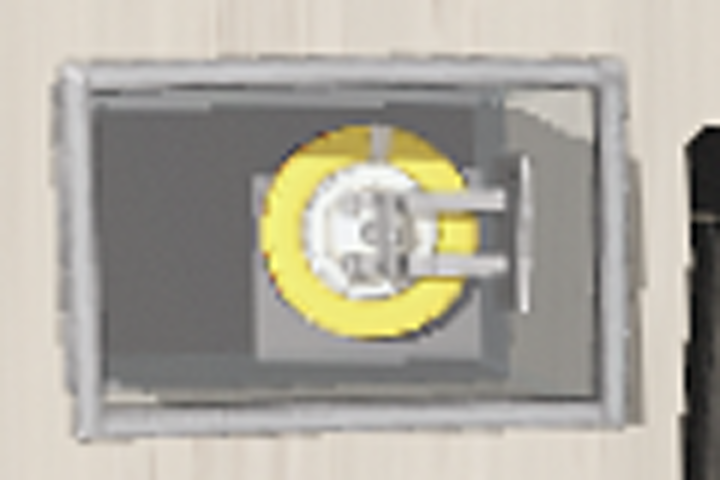

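View pics/hold1.png

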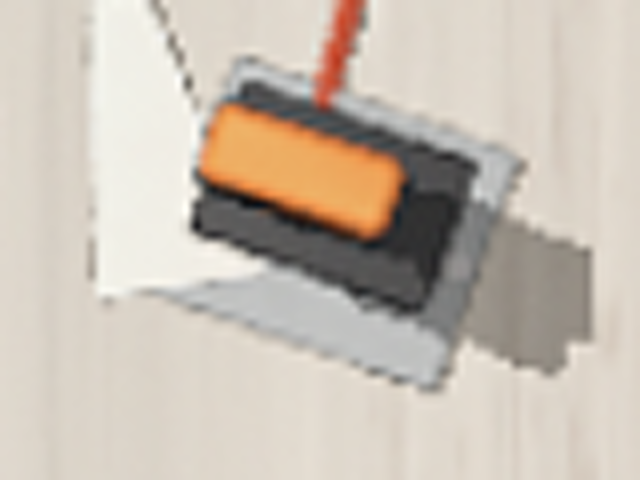

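Run:
```python
from h import *
w1=np.load("w1.npz"); w2=np.load("w2.npz")
def rep(n,w,pts,off,f,z):
    P=np.array([onplane(w,(off[0]+(x+.5)/f-.5,off[1]+(y+.5)/f-.5),z,True)[:2] for x,y in pts])
    e=np.roll(P,-1,0)-P
    print(n,"c",P.mean(0).round(4),"len",np.hypot(*e.T).round(4),"ang",np.degrees(np.arctan2(e[:,1],e[:,0])).round(1)); return P
rep("rim out",w1,[(62,62),(622,60),(630,425),(85,437)],(305,75),6,.157)
rep("rim in",w1,[(90,85),(595,85),(597,402),(103,405)],(305,75),6,.157)
rep("handle",w2,[(228,100),(405,152),(375,242),(202,183)],(280,65),8,.161)
rep("guard",w2,[(245,80),(475,155),(425,310),(195,230)],(280,65),8,.111)
```

```text
rim out c [0.5134 0.2264] len [0.1299 0.0868 0.1296 0.0869] ang [   1.9  -87.  -178.    93.2]
rim in c [0.5122 0.2267] len [0.1171 0.0751 0.1169 0.074 ] ang [   1.6  -88.  -178.9   92.1]
handle c [0.449  0.4072] len [0.031  0.0163 0.0308 0.0149] ang [ -16.9 -108.   160.6   72.8]
guard c [0.4548 0.406 ] len [0.0455 0.0313 0.046  0.0303] ang [ -18.4 -107.4  160.4   71.7]
```

Tank centre is about (0.513, 0.2265), yaw +2°. The measured rim of 130 × 87 mm matches the given size. The rod axis is at about (0.449, 0.4075), yaw −18°, and handle and guard agree. Now I'll grip the rod.

```bash
cat >> h.py <<'E'
HOLD=np.array([.449,.4075]); HY=np.radians(-18.); TANK=np.array([.513,.2265]); TY=np.radians(2.); MAT=np.array([.469,.029])
GZ=.010   # TCP height above rod origin
def tank(x,y=0): c,s=np.cos(TY),np.sin(TY); return TANK+np.array([c*x-s*y,s*x+c*y])
E
python3 - <<'E'
from h import *
q=quat(np.pi+HY)
for X in ([*HOLD,.3],[*tank(-.01),.3],[*MAT,.3]):
    j=robot.solve_ik(X,q); print(None if j is None else j.round(2))
robot.move_ptp([*HOLD,.25],q)
c,p,d=wrist("w3")
robot.movel([*HOLD,.105+GZ],feed=.1,max_force=8)
print(robot.read_tool_pos(),robot.read_time_s())
robot.gripper_to(0.0); print(robot.read_width()*93,robot.read_gripper_force(),robot.read_wrist_force())
robot.movel([*HOLD,.25],feed=.1)
print(robot.read_width()*93,robot.read_wrist_force(),robot.read_tool_pos(),robot.read_joint_positions().round(2))
wrist("w4")
p,d=robot.read_camera("scene"); cv2.imwrite("pics/s4.png",cv2.resize(p[180:340,130:330,::-1],None,fx=3,fy=3))
a=np.vstack([cv2.imread("pics/w3.png"),cv2.imread("pics/w4.png")]); cv2.imwrite("pics/w34.png",cv2.resize(a,(480,600)))
E
```

```text
[-0.1   0.62 -1.18  1.74  0.61  1.21 -0.19]
[ 0.28  0.54 -1.21  1.86  0.56  1.14  0.13]
[ 0.74  0.41 -1.23  2.02  0.45  1.03  0.55]
[0.44921284 0.40780739 0.11563914] 7.2583
13.930095069058392 29.976308047771454 [ 0.45587576 -0.27520223 -0.40913119]
13.751368727270853 [ 0.3975794  -0.41526796 -0.65157688] [0.4488995  0.40722195 0.24935372] [-0.12  0.66 -1.13  1.8   0.66  1.12 -0.23]
```

View pics/w34.png

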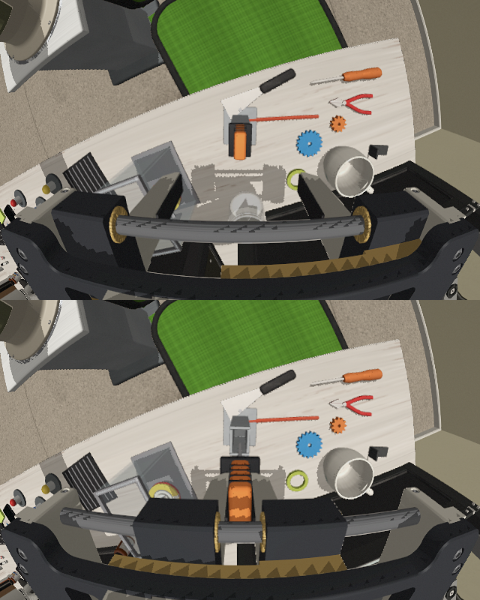

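The handle is held (13.8 mm wide) and the rod is out of the holder. I'll zoom in to check the rod's position in the grip and the emptied well.

Run:
```python
from h import *
w=np.load("w4.npz"); p=w["p"]
a=cv2.resize(p[125:305,260:385,::-1],None,fx=4,fy=3.3*1.2,interpolation=cv2.INTER_CUBIC)[:600]
a=cv2.resize(p[125:275,260:385,::-1],None,fx=4,fy=4,interpolation=cv2.INTER_CUBIC)
def mark(X,col):
    u=(proj(w,X,True)-[260,125]+.5)*4-.5; cv2.drawMarker(a,tuple(int(v) for v in u.round()),col,0,8,1)
def rod(o,x,y,z): c,s=np.cos(HY),np.sin(HY); return [o[0]+c*x-s*y,o[1]+s*x+c*y,o[2]+z]
for x in(-.01,.024):
    for y in(-.01,.01): mark(rod([*HOLD,0],x,y,.105),(0,0,255))
t=[.4489,.4072,.2494-GZ]
for y in(-.016,.016): mark(rod(t,-.018,y,.006),(0,255,0)); mark(rod(t,-.018,y,0),(0,255,0))
for y in(-.007,.007): mark(rod(t,-.017,y,.056),(255,255,0));mark(rod(t,-.017,y,.006),(255,255,0))
b=cv2.imread("pics/s4.png"); b=cv2.resize(b,(450,360))[:, 100:380]
b=cv2.copyMakeBorder(b,0,600-360,0,0,0)
cv2.imwrite("pics/chk.png",np.hstack([a,b]))
```

```text
(no output)
```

View pics/chk.png

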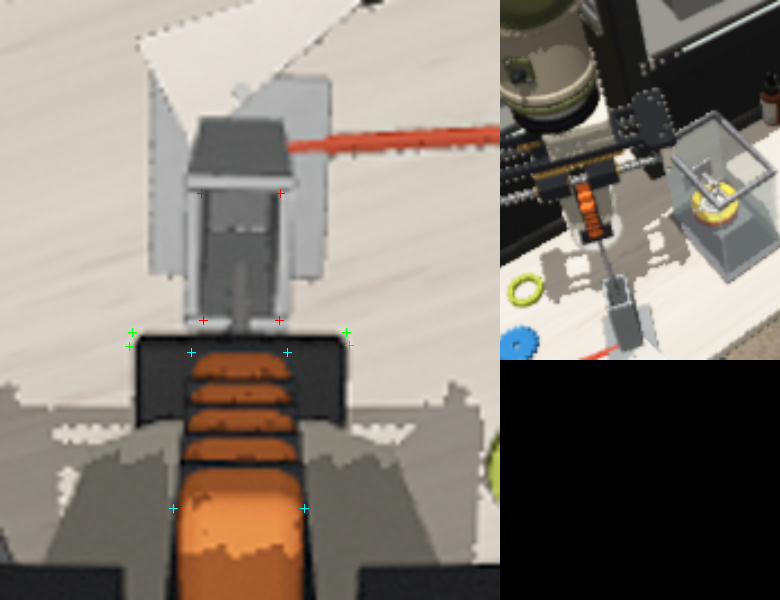

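The predicted well corners and guard edges fit the image within about 1 mm: the guard silhouette is at row 337 against 333 predicted, and the well spans columns 200–280. Now above the tank, I'll check the rim and eye there.

Run:
```python
from h import *
robot.move_ptp([*HOLD,.32],quat(np.pi+HY))
robot.move_ptp([*tank(-.01),.32],quat(np.pi+TY))
c,p,d=wrist("w5"); print(robot.read_tool_pos(),robot.read_wrist_force(),robot.read_joint_positions().round(2))
a=p[:,:,::-1].copy()
f=3; x0,y0=220,70; a=cv2.resize(a[y0:y0+170,x0:x0+240],None,fx=f,fy=f,interpolation=cv2.INTER_CUBIC)
def mark(x,y,z,col):
    u=(proj(c,[*tank(x,y),z],True)-[x0,y0]+.5)*f-.5; cv2.drawMarker(a,tuple(int(v) for v in u.round()),col,0,9,1)
for x in(-.06,.06):
    for y in(-.038,.038): mark(x,y,.157,(0,0,255))
for y in(-.01,.01): mark(.021,y,.0785,(0,255,0)); mark(.021,y,.063,(0,255,0))
mark(.021,0,.0825,(0,255,0))
for y in (-.012,-.006,.006,.012): mark(.010,y,.063,(255,0,0))
cv2.imwrite("pics/t5.png",a)
```

```text
[0.50236718 0.22755991 0.31968691] [ 0.33721795  0.21521904 -0.42437841] [ 0.23  0.47 -1.09  1.83  0.46  1.12  0.58]
```

View pics/t5.png

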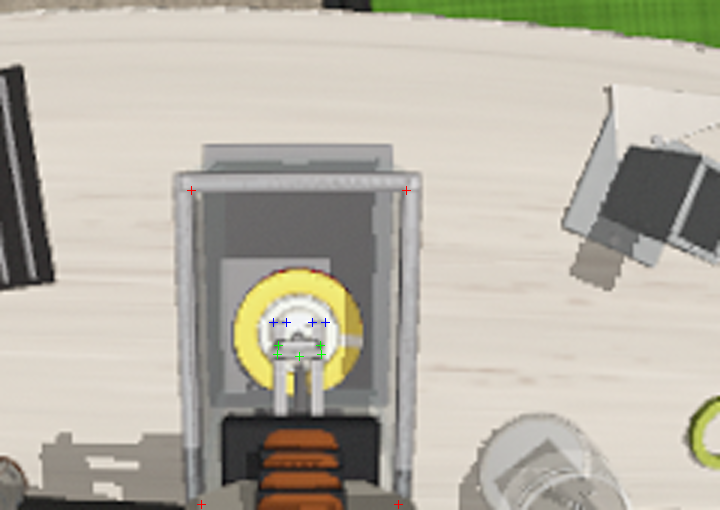

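The predicted eye (green, (278–321, 350)) lies on the real one. The tank may be about 1 mm further towards −x, which is within tolerance. Inserting the hook now.

```bash
cat >> h.py <<'E'
def F(): return np.round(robot.read_wrist_force(),2)
E
python3 - <<'E'
from h import *
oz=.1653+GZ+.0003
print(robot.movel([*tank(-.01),oz+.03],feed=.1,max_force=6), F())
print(robot.movel([*tank(-.01),oz],feed=.03,max_force=3), F())
print(robot.movel([*tank(.0145),oz],feed=.02,max_force=2.5),F(),robot.read_tool_pos())
print(robot.movel([*tank(.0145),oz+.0085],feed=.02),F())
print(robot.movel([*tank(.0145),oz+.0115],feed=.01),F(),robot.read_tool_pos())
robot.sleep(.3);print(F())
wrist("w6")
p,d=robot.read_camera("scene"); cv2.imwrite("pics/s6.png",cv2.resize(p[220:310,230:320,::-1],None,fx=6,fy=6,interpolation=cv2.INTER_CUBIC))
E
```

```text
False [-0.27  0.41 -0.67]
False [-0.75 -0.3  -0.91]
False [-0.09  0.24 -0.76] [0.52736951 0.22701933 0.17562426]
False [-0.6  -0.9  -2.34]
False [-0.61 -0.75 -1.62] [0.52749423 0.22700982 0.18714879]
[-0.16 -0.1  -2.77]
```

View pics/s6.png

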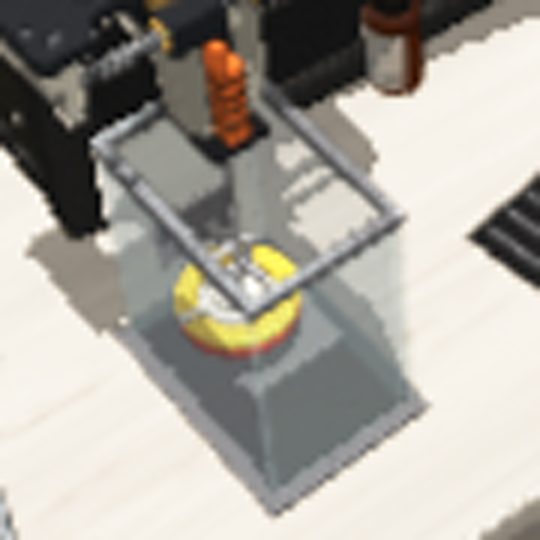

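The force rose by 2 N, so the carrier is hooked and lifted about 3.5 mm (in the picture the yellow and red coils hang at (240,290)). Sliding it off the fork.

```bash
cat > coil.py <<'E'
from h import *
def yc(w,z,box=None):  # centre of yellow ring top, by ellipse fit of mapped outer contour
    m=cv2.inRange(cv2.cvtColor(w["p"],cv2.COLOR_RGB2HSV),(22,110,90),(34,255,255))
    n,l,s,ce=cv2.connectedComponentsWithStats(m); k=1+s[1:,4].argmax()
    ct=max(cv2.findContours((l==k).astype(np.uint8),cv2.RETR_EXTERNAL,cv2.CHAIN_APPROX_NONE)[0],key=len)
    P=np.array([onplane(w,cc[0],z,True)[:2] for cc in cv2.convexHull(ct)],np.float32)
    return cv2.minEnclosingCircle(P)
E
python3 - <<'E'
from coil import *
z=.0235+.020+.0036
def tk(P): d=np.array(P)-TANK; c,s=np.cos(TY),np.sin(TY); return (1e3*np.array([c*d[0]+s*d[1],-s*d[0]+c*d[1]])).round(1)
print("before",[(tk(a),b) for a,b in [yc(np.load("w5.npz"),z-.0036),yc(np.load("w6.npz"),z)]])
tz=robot.read_tool_pos()[2]
tz=.1870
print(robot.movel([*tank(-.010),tz],feed=.03,max_force=4),F())
print(robot.movel([*tank(-.030),tz],feed=.02,max_force=3),F())
robot.sleep(.5); c,p,d=wrist("w7"); w=dict(p=p,**c)
a,b=yc(w,z); print(tk(a),b,robot.read_tool_pos(),F())
cv2.imwrite("pics/w7c.png",cv2.resize(p[60:240,220:400,::-1],None,fx=3,fy=3,interpolation=cv2.INTER_CUBIC))
E
```

```text
before [(array([20.1, -0.8]), 0.031791675835847855), (array([19.6, -0.3]), 0.03150877356529236)]
False [ 0.09  0.45 -2.32]
False [-0.59 -0.33 -2.39]
[-18.6 -16.8] 0.018935512751340866 [0.48299768 0.22544463 0.18698799] [ 0.24  0.22 -2.2 ]
```

View pics/w7c.png

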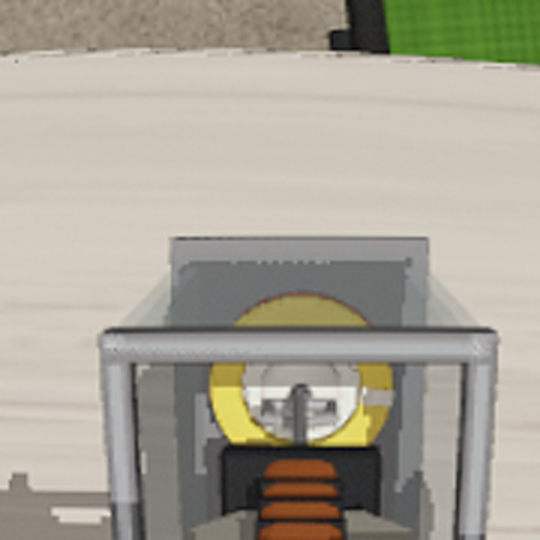

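Run:
```python
from coil import *
w=np.load("w7.npz")
z=.0471
def tk(P): d=np.array(P[:2])-TANK; c,s=np.cos(TY),np.sin(TY); return (1e3*np.array([c*d[0]+s*d[1],-s*d[0]+c*d[1]])).round(1)
for u in [(301,384),(301,292),(209,385),(393,385)]:
    print(tk(onplane(w,(220+u[0]/3,60+u[1]/3),z,True)))
# outer rim far corners & left wall
for u in [(103,332),(493,332)]: print("rim",tk(onplane(w,(220+u[0]/3,60+u[1]/3),.157,True)))
for u in [(172,240),(428,240)]: print("foot",tk(onplane(w,(220+u[0]/3,60+u[1]/3),.005,True)))
```

```text
[-25.1   0.3]
[-56.8   0.4]
[-24.8 -31.1]
[-24.7  31.8]
rim [-66.6 -43.1]
rim [-66.5  41.8]
foot [-70. -48.]
foot [-69.9  48.3]
```

The carrier axis is at tank x ≈ −23.7 mm after correcting for the rim, which I measured 1.5 mm further towards −x. I'll move 1.5 mm more to centre it in the gap, then lift straight up.

Run:
```python
from coil import *
x=tank(-.0315)
robot.movel([*x,.187],feed=.01); robot.sleep(.4)
for z in (.20,.22,.25,.29,.345):
    r=robot.movel([*x,z],feed=.05,max_force=4); print(z,r,F())
    if r: break
robot.sleep(.5); print(robot.read_tool_pos(),F())
wrist("w8")
p,d=robot.read_camera("scene"); cv2.imwrite("pics/s8.png",cv2.resize(p[190:310,210:370,::-1],None,fx=4,fy=4,interpolation=cv2.INTER_CUBIC))
```

```text
0.2 False [-0.3  -0.13 -3.13]
0.22 False [-0.93  0.92 -3.03]
0.25 False [ 0.71  0.07 -3.05]
0.29 False [ 0.02  0.39 -2.81]
0.345 False [-0.01  0.39 -3.42]
[0.48151332 0.22540623 0.34497936] [ 0.97 -1.43 -2.01]
```

View pics/s8.png

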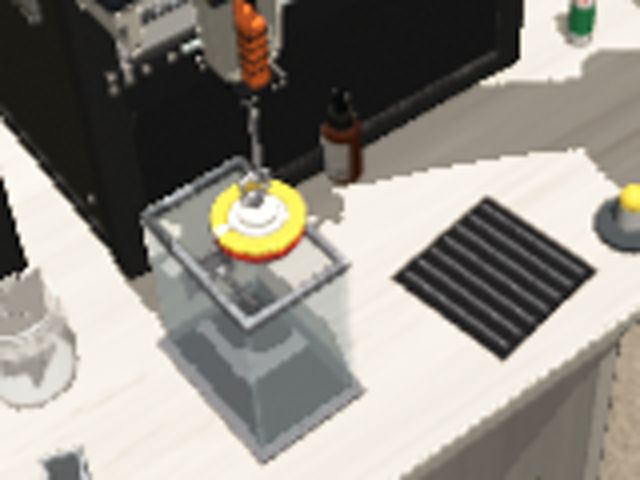

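The carrier is out of the tank and hangs level with both coils at (258,220). Carrying it to the mat.

Run:
```python
from coil import *
q=quat(np.pi+TY); T=MAT-[.005,0]
print([robot.solve_ik([*(T-[d,0]),.155],q) is not None for d in (0,.02,.03)])
robot.movel([*tank(-.0315),.36],feed=.1)
robot.movel([*T,.36],feed=.08)
robot.movel([*T,.20],feed=.08); robot.sleep(1.)
c,p,d=wrist("w9"); zc=.20-GZ-.093-.057+.020
a,b=yc(dict(p=p,**c),zc); print(a,b,robot.read_tool_pos(),F())
cv2.imwrite("pics/w9c.png",cv2.resize(p[60:260,200:440,::-1],None,fx=3,fy=3))
```

```text
[True, True, True]
(0.4689524471759796, 0.029089290648698807) 0.031796686351299286 [0.4640056  0.02901189 0.20000493] [ 0.67  0.6  -2.87]
```

View pics/w9c.png

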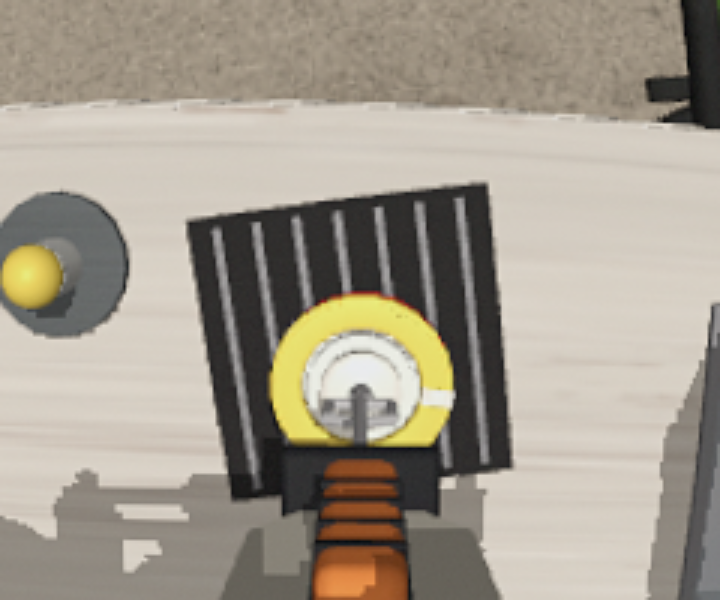

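The carrier hangs over the mat. The coil centre is measured at (0.469, 0.029), as intended, and the mat corners are at (188,220), (487,183), (511,467), (232,499). Setting it down and unhooking.

Run:
```python
from coil import *
w=np.load("w9.npz")
P=np.array([onplane(w,(200+x/3,60+y/3),.003,True)[:2] for x,y in [(188,220),(487,183),(511,467),(232,499)]]); m=P.mean(0)
print("mat",m.round(4),np.hypot(*(np.roll(P,-1,0)-P).T).round(4))
if np.hypot(*(m-MAT))>.006: raise SystemExit("check mat")
T=m-[.005,0]; f0=F()
robot.movel([*T,.170],feed=.05); print(F())
robot.movel([*T,.1605],feed=.015); robot.sleep(.3); print(F())
robot.movel([*T,.155],feed=.015); robot.sleep(.2); print(F())
print(robot.movel([*(T-[.012,0]),.155],feed=.02,max_force=1.5),F())
c,p,d=wrist("w10")
print(yc(dict(p=p,**c),.023),robot.read_tool_pos())
cv2.imwrite("pics/w10c.png",cv2.resize(p[60:260,200:440,::-1],None,fx=3,fy=3))
```

```text
mat [0.4689 0.027 ] [0.1179 0.118  0.1183 0.1181]
[ 0.64  0.93 -2.01]
[ 0.02 -0.33 -0.62]
[-1.04  0.66 -0.98]
False [-0.04  0.47 -1.22]
((0.4694194197654724, 0.02731896936893463), 0.0317809134721756) [0.45205967 0.02704187 0.15505414]
```

View pics/w10c.png

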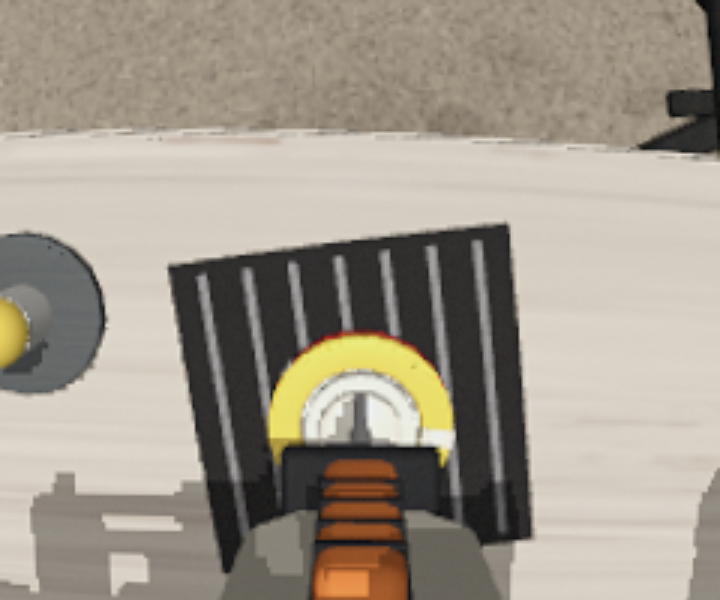

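The carrier stands on the mat at (0.469, 0.027), within 1 mm of the mat centre, and its weight is off the hook. Backing out and storing the rod.

Run:
```python
from coil import *
t=robot.read_tool_pos()
print(robot.movel([.439,t[1],.155],feed=.03,max_force=1.5),F())
robot.movel([.439,t[1],.33],feed=.15)
robot.move_ptp([*HOLD,.33],quat(np.pi+HY))
robot.movel([*HOLD,.22],feed=.1)
print(robot.movel([*HOLD,.1165],feed=.05,max_force=5),robot.read_tool_pos(),F())
print(robot.movel([*HOLD,.1152],feed=.01,max_force=4),robot.read_tool_pos(),F())
robot.gripper_to(1.0); robot.sleep(.2)
robot.movel([*HOLD,.25],feed=.12)
wrist("w11")
robot.move_ptp([.40,.19,.42],quat(np.pi/2)); wrist("w12a")
p,d=robot.read_camera("scene"); np.savez("scene12.npz",p=p)
a=np.hstack([cv2.resize(p[180:360,190:430,::-1],None,fx=2.5,fy=2.5),]); cv2.imwrite("pics/s12.png",a)
print(robot.read_time_s())
```

```text
False [-0.08 -0.12 -0.51]
False [0.44910138 0.40757482 0.11671206] [ 0.84  0.11 -1.03]
False [0.44899229 0.40745917 0.11516409] [ 0.82 -0.23 -0.91]
44.9417
```

View pics/s12.png

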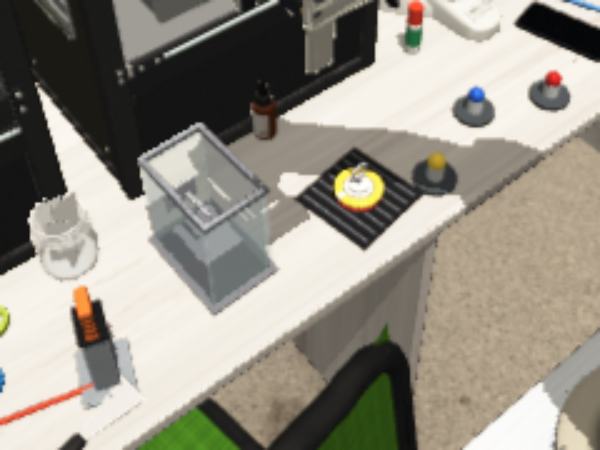

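The rod is back in the holder at (90,330) and the carrier stands on the mat at (358,188). Only yellow and red coils are there. I have now viewed 16 pictures, over the limit of 14, so from here I'll work from numbers only. Measuring the stands and the coil:

```bash
cat >> coil.py <<'E'
RNG={"y":[((20,100,60),(34,255,255))],"r":[((0,120,60),(6,255,255)),((174,120,60),(180,255,255))],"b":[((105,120,60),(125,255,255))]}
def mask(p,k):
    h=cv2.cvtColor(p,cv2.COLOR_RGB2HSV); return sum(cv2.inRange(h,*r) for r in RNG[k])
def blobs(w,k,z,fish=True,amin=15):
    n,l,s,ce=cv2.connectedComponentsWithStats(mask(w["p"],k)); out=[]
    for i in range(1,n):
        if s[i,4]<amin: continue
        x,y,bw,bh=s[i,:4]; X=onplane(w,(x+(bw-1)/2,y+(bh-1)/2),z,fish)[:2]
        if .38<X[0]<.6 and -.4<X[1]<.12: out.append((X.round(4).tolist(),s[i,:5].tolist()))
    return out
def look(pos=(.42,-.05,.42)):
    robot.move_ptp(list(pos),quat(-np.pi/2)); c,p,d=wrist(); return dict(p=p,**c)
E
python3 - <<'E'
from coil import *
w=look(); np.savez("w12.npz",**w)
for k in "yrb": print(k,blobs(w,k,.036))
s=dict(p=robot.read_camera("scene")[0],**robot.get_calibration("scene"))
for k in "yrb": print("scene",k,blobs(s,k,.036,False))
robot.move_ptp([.42,-.10,.42],quat(np.pi/2)); c,p,d=wrist("w13"); v=dict(p=p,**c)
for k in "yr": print(k,blobs(v,k,.036))
m=mask(p,"y"); 
print(yc(v,.023))
for x in ([.432,-.093],[.435,-.307]): 
    j=robot.solve_ik([*x,.02],quat(np.pi)); print(None if j is None else j.round(2))
E
```

```text
Traceback (most recent call last):
  File "coil.py", line 19, in look
    robot.move_ptp(list(pos),quat(-np.pi/2)); c,p,d=wrist(); return dict(p=p,**c)
    ~~~~~~~~~~~~~~^^^^^^^^^^^^^^^^^^^^^^^^^^
host.IKError: the arm cannot take that pose within its joint ranges
```

```bash
sed -i 's/pos=(.42,-.05,.42)/pos=(.49,-.13,.44)/; s/quat(-np.pi\/2)/quat(np.pi)/' coil.py
python3 - <<'E'
from coil import *
w=look(); np.savez("w12.npz",**w)
for k in "yrb": print(k,blobs(w,k,.036))
s=dict(p=robot.read_camera("scene")[0],**robot.get_calibration("scene"))
for k in "yrb": print("scene",k,blobs(s,k,.036,False))
print(yc(w,.023), yc(np.load("w12a.npz"),.023), yc(np.load("w11.npz"),.023))
for x in ([.432,-.093],[.435,-.307]): 
    j=robot.solve_ik([*x,.02],quat(np.pi)); print(None if j is None else j.round(2))
E
```

```text
y [([0.4299, -0.0702], [346, 110, 13, 13, 136]), ([0.4686, 0.0226], [385, 122, 32, 33, 480])]
r [([0.436, -0.3061], [220, 116, 12, 12, 117])]
b [([0.4835, -0.1981], [277, 139, 12, 13, 123])]
scene y [([0.4288, -0.0744], [361, 241, 8, 7, 40]), ([0.4791, 0.0425], [323, 247, 9, 11, 45]), ([0.4565, 0.0303], [326, 247, 18, 16, 111])]
scene r [([0.4351, -0.309], [408, 209, 7, 6, 28]), ([0.4339, 0.0557], [327, 262, 13, 3, 15])]
scene b [([0.4826, -0.201], [377, 215, 7, 6, 30])]
((0.47072547674179077, 0.02708512544631958), 0.032371364533901215) ((0.4698275327682495, 0.0289692971855402), 0.032559920102357864) ((0.4628334939479828, 0.03250841051340103), 0.03234812244772911)
[ 0.23  0.65 -0.21  2.38  0.8   0.18  0.84]
[ 0.7   0.7  -0.28  2.17  0.55  0.34  1.53]
```

The yellow stand has been knocked: it is now at (0.430, −0.071) and was at y ≈ −0.093. Picking the yellow coil, closing along x.

```bash
cat >> coil.py <<'E'
def pick(C,zb,yaw):
    q=quat(yaw); robot.move_ptp([*C,.30],q); robot.gripper_to(.86)
    robot.movel([*C,.10],feed=.15)
    print("down",robot.movel([*C,zb-.003],feed=.06,max_force=5),robot.read_tool_pos().round(4))
    robot.gripper_to(.0); robot.sleep(.2); print("w",robot.read_width()*93,robot.read_gripper_force(),F())
    print("up",robot.movel([*C,zb+.03],feed=.03,max_force=8),F())
    robot.movel([*C,.20],feed=.1); robot.sleep(.3); print("w",robot.read_width()*93,F())
E
python3 - <<'E'
from coil import *
pick(np.array([.4698,.0278]),.016,np.pi/2)
robot.movel([.4698,.0278,.36],feed=.15)
c,p,d=wrist("w14"); w=dict(p=p,**c)
for k in "yr": print(k,blobs(w,k,.016))
s=dict(p=robot.read_camera("scene")[0],**robot.get_calibration("scene")); np.savez("s14.npz",**s)
for k in "yr": print("scene",k,blobs(s,k,.036,False))
E
```

```text
down False [0.47   0.0278 0.0133]
w 62.442619903582106 30.001198640093207 [-0.11 -1.07  5.44]
up False [-0.45 -1.12 -0.03]
w 62.458362435567736 [ 0.15 -0.   -0.43]
y [([0.4712, -0.1387], [265, 197, 111, 99, 5032])]
r [([0.4686, -0.053], [281, 193, 76, 17, 166]), ([0.4353, -0.3302], [298, 324, 11, 6, 47])]
scene y [([0.4288, -0.0744], [361, 241, 8, 7, 43])]
scene r [([0.4351, -0.309], [408, 209, 7, 6, 28])]
```

The fingertips reached 3 mm below the yellow coil, and the red blob right beside it in the wrist view suggests both coils came up. I'll set both back down on the carrier and regrip higher.

```bash
sed -i 's/zb-.003\]/zb+.0015]/' coil.py
python3 - <<'E'
from coil import *
C=[.4698,.0278]
robot.movel([*C,.09],feed=.15)
print(robot.movel([*C,.0145],feed=.03,max_force=4),robot.read_tool_pos().round(4),F())
if robot.read_tool_pos()[2]<.017:
    robot.gripper_to(.86); robot.sleep(.3)
    pick(np.array(C),.016,np.pi/2)
    robot.movel([*C,.36],feed=.15)
    c,p,d=wrist("w15"); w=dict(p=p,**c)
    for k in "yr": print(k,blobs(w,k,.016))
    s=dict(p=robot.read_camera("scene")[0],**robot.get_calibration("scene")); np.savez("s15.npz",**s)
    for k in "yr": print("scene",k,blobs(s,k,.012,False))
E
```

```text
False [0.4698 0.0278 0.0146] [ 0.26 -0.11 -0.62]
down False [0.4699 0.0277 0.0178]
w 61.939390792249235 30.00104159116745 [-0.67 -1.33  4.07]
up False [0.53 0.67 0.02]
w 62.14385150933409 [ 0.37  0.85 -0.22]
y [([0.4703, -0.1327], [266, 194, 108, 99, 4830])]
r [([0.4722, 0.0276], [302, 136, 38, 38, 406]), ([0.4353, -0.3302], [298, 324, 11, 6, 47])]
scene y [([0.4422, -0.0903], [361, 241, 8, 7, 40])]
scene r [([0.4487, -0.331], [408, 209, 7, 6, 28]), ([0.47, 0.0263], [323, 248, 20, 17, 86]), ([0.4742, -0.0052], [336, 248, 7, 6, 18])]
```

Now only yellow is held. Red is visible on the carrier at (0.472, 0.028). Threading yellow.

```bash
cat >> coil.py <<'E'
def place(S,yaw):
    robot.move_ptp([*S,.30],quat(yaw)); robot.movel([*S,.08],feed=.12)
    print("down",robot.movel([*S,.0115],feed=.04,max_force=5),robot.read_tool_pos().round(4),F())
    print("end",robot.movel([*S,.0100],feed=.01,max_force=4),robot.read_tool_pos().round(4),F())
    robot.gripper_to(.86); robot.sleep(.2); robot.movel([*S,.30],feed=.12)
E
python3 - <<'E'
from coil import *
place(np.array([.4299,-.0708]),np.pi/2)
w=look(); np.savez("w16.npz",**w)
for k in "yrb": print(k,blobs(w,k,.036),blobs(w,k,.015))
print(robot.read_time_s())
E
```

```text
down False [ 0.43   -0.0709  0.0117] [ 0.78 -0.4  -1.35]
end False [ 0.4298 -0.0708  0.01  ] [ 0.01  0.24 -0.62]
y [([0.4313, -0.0726], [335, 101, 33, 33, 493]), ([0.4294, -0.0707], [346, 110, 13, 13, 138])] [([0.432, -0.0704], [335, 101, 33, 33, 493]), ([0.43, -0.0685], [346, 110, 13, 13, 138])]
r [([0.4371, -0.3066], [220, 117, 12, 12, 115]), ([0.4692, 0.022], [385, 123, 32, 32, 291])] [([0.4381, -0.3131], [220, 117, 12, 12, 115]), ([0.4713, 0.0277], [385, 123, 32, 32, 291])]
b [([0.4829, -0.1987], [277, 139, 12, 13, 126])] [([0.4855, -0.2012], [277, 139, 12, 13, 126])]
81.7833
```

Yellow lies on its stand, with the ring concentric with the knob. Now the red one, closing along y at its stand to keep clear of the microscope.

Run:
```python
from coil import *
C=np.array([.4708,.0277])
pick(C,.009,np.pi/2)
robot.movel([*C,.36],feed=.15)
if abs(robot.read_width()*93-62)<2:
    robot.move_ptp([*C,.38],quat(np.pi))
    w=look(); s={k:blobs(w,k,.036) for k in "yr"}; print(s)
    S=[b[0] for b in s["r"] if b[0][1]<-.2 and b[1][2]<20]; print(S)
    if len(S)==1 and np.hypot(*(np.array(S[0])-[.4365,-.3063]))<.06:
        place(np.array(S[0]),np.pi)
        w=look(); np.savez("w17.npz",**w)
        for k in "yrb": print(k,blobs(w,k,.036),blobs(w,k,.015))
print(robot.read_time_s())
```

```text
down False [0.471  0.0276 0.0108]
w 62.22249891649428 30.00095335766673 [ 0.45 -0.11  4.62]
up False [-0.7   0.67  0.23]
w 62.24646747142495 [-0.03 -0.62 -1.04]
{'y': [([0.4315, -0.0728], [334, 101, 34, 33, 489]), ([0.4296, -0.0701], [346, 110, 13, 13, 138])], 'r': [([0.4365, -0.3059], [220, 116, 12, 13, 119])]}
[[0.4365, -0.3059]]
down False [ 0.4366 -0.3059  0.0117] [ 0.36  0.56 -0.28]
end False [ 0.4365 -0.3059  0.01  ] [-0.41 -0.05  0.36]
y [([0.4314, -0.0729], [336, 102, 33, 32, 483]), ([0.4304, -0.0702], [347, 111, 14, 13, 133])] [([0.4321, -0.0707], [336, 102, 33, 32, 483]), ([0.4311, -0.0679], [347, 111, 14, 13, 133])]
r [([0.4375, -0.2976], [216, 108, 31, 31, 275]), ([0.4361, -0.3065], [221, 117, 12, 12, 115])] [([0.4385, -0.3037], [216, 108, 31, 31, 275]), ([0.437, -0.3129], [221, 117, 12, 12, 115])]
b [([0.4828, -0.1989], [278, 140, 12, 12, 121])] [([0.4854, -0.2014], [278, 140, 12, 12, 121])]
103.1833
```

Run:
```python
from coil import *
robot.move_ptp([.42,-.2,.45],quat(np.pi)) 
def cloud(name,c,p,d,fish):
    v,u=np.nonzero(d>0); K=c["K"]; x=(u-K[0,2])/K[0,0]; y=(v-K[1,2])/K[1,1]
    if fish: r=np.hypot(x,y)+1e-9; s=np.tan(r)/r; x,y=x*s,y*s
    z=d[v,u]; return (np.stack([x*z,y*z,z],1)-c["t"])@c["R"],p[v,u]
robot.move_ptp([.49,-.05,.44],quat(np.pi)); c,p,d=wrist("w18")
X,col=cloud("w",c,p,d,True)
for n,C in (("carrier",(.470,.028)),("ystand",(.430,-.0705)),("rstand",(.4365,-.306))):
    r=np.hypot(X[:,0]-C[0],X[:,1]-C[1])
    for a,b in ((0,.006),(.006,.012),(.015,.017),(.019,.022),(.0245,.027),(.0255,.030),(.034,.04)):
        m=(r>a)&(r<b); print(n,a,b,np.percentile(X[m,2]*1e3,[5,50,95]).round(1) if m.any() else None)
robot.move_ptp([.40,.16,.45],quat(np.pi/2)); 
s0=np.load("scene0.npz")["p"]; s1=robot.read_camera("scene")[0]
for n,(u,v,h) in dict(bottle=(295,225,10),glue=(355,190,10),rod=(226,306,12)).items():
    a,b=s0[v-h:v+h,u-h:u+h],s1[v-h:v+h,u-h:u+h]; print(n,cv2.absdiff(a,b).mean().round(2))
c,p,d=wrist("w19"); hs=cv2.cvtColor(p,cv2.COLOR_RGB2HSV); m=cv2.inRange(hs,(5,150,90),(20,255,255)); 
ys,xs=np.nonzero(m); P=np.array([onplane(c,(x,y),.161,True)[:2] for x,y in zip(xs,ys)],np.float32); k=np.hypot(*(P-HOLD).T)<.04; print("rod",k.sum(),P[k].mean(0),robot.read_time_s())
```

```text
carrier 0 0.006 [539.8 546.6 566.6]
carrier 0.006 0.012 [525.7 565.3 566.7]
carrier 0.015 0.017 [535.7 560.4 566.4]
carrier 0.019 0.022 [ 16.3 549.6 566.3]
carrier 0.0245 0.027 [  8.7 547.1 566.2]
carrier 0.0255 0.03 [  8.  546.9 566.1]
carrier 0.034 0.04 [  3.4 540.7 565.7]
ystand 0 0.006 [44.5 46.3 47.9]
ystand 0.006 0.012 [37.8 42.8 46.1]
ystand 0.015 0.017 [5.6 7.3 9.1]
ystand 0.019 0.022 [ 6.2 12.7 15.8]
ystand 0.0245 0.027 [12.8 14.5 16.4]
ystand 0.0255 0.03 [11.9 14.2 16.3]
ystand 0.034 0.04 [527.4 541.  564.4]
rstand 0 0.006 [44.8 46.3 48. ]
rstand 0.006 0.012 [ 7.4 38.9 45. ]
rstand 0.015 0.017 [4.6 6.7 8.7]
rstand 0.019 0.022 [5.6 7.  8.4]
rstand 0.0245 0.027 [ 6.1 13.4 15.1]
rstand 0.0255 0.03 [-0.9 13.7 15.4]
rstand 0.034 0.04 [-2.7 -1.   0.8]
bottle 21.84
glue 0.31
rod 7.6
rod 166 [0.448192   0.39485797] 106.1417
```

Run:
```python
from coil import *
def cloud(w):
    d=w["d"]; v,u=np.nonzero(d>0); K=w["K"]; x=(u-K[0,2])/K[0,0]; y=(v-K[1,2])/K[1,1]
    r=np.hypot(x,y)+1e-9; k=r<1.3; s=np.tan(r)/r; z=d[v,u]; X=np.stack([x*s*z,y*s*z,z],1)[k]; return (X-w["t"])@w["R"]
for n in ("w1","w18","w19"):
    X=cloud(np.load(n+".npz")); X=X[X[:,2]<.2]
    for o,C,R,zs in (("carrier",(.470,.028),.035,((.0045,.0105),(.021,.026),(.045,.07))),("bottle",(.624,.06),.05,((.06,.11),)),("rod",tuple(HOLD),.05,((.1,.115),(.15,.17)))):
        r=np.hypot(X[:,0]-C[0],X[:,1]-C[1])
        for a,b in zs:
            m=(r<R)&(X[:,2]>a)&(X[:,2]<b)
            if m.sum()>3: print(n,o,a,b,m.sum(),"mid",((X[m,:2].max(0)+X[m,:2].min(0))/2).round(4),"ext",np.ptp(X[m,:2],axis=0).round(3),"top",X[m,2].max().round(4))
```

```text
w1 carrier 0.0045 0.0105 10 mid [0.4742 0.0253] ext [0.039 0.051] top 0.0048
w1 bottle 0.06 0.11 604 mid [0.636  0.0602] ext [0.028 0.087] top 0.11
w1 rod 0.1 0.115 297 mid [0.4535 0.3954] ext [0.052 0.026] top 0.115
w18 carrier 0.0045 0.0105 198 mid [0.4684 0.0297] ext [0.061 0.06 ] top 0.0104
w18 carrier 0.021 0.026 109 mid [0.4697 0.0272] ext [0.035 0.035] top 0.0259
w18 carrier 0.045 0.07 28 mid [0.4703 0.027 ] ext [0.003 0.023] top 0.0642
w18 bottle 0.06 0.11 483 mid [0.6366 0.0486] ext [0.029 0.065] top 0.1098
w18 rod 0.1 0.115 219 mid [0.455  0.4008] ext [0.052 0.033] top 0.1147
w18 rod 0.15 0.17 144 mid [0.4492 0.4065] ext [0.036 0.023] top 0.1621
w19 carrier 0.0045 0.0105 148 mid [0.4705 0.0311] ext [0.053 0.061] top 0.0103
w19 carrier 0.021 0.026 90 mid [0.47   0.0273] ext [0.037 0.037] top 0.0259
w19 carrier 0.045 0.07 31 mid [0.4698 0.0279] ext [0.004 0.024] top 0.0647
w19 bottle 0.06 0.11 582 mid [0.6369 0.0596] ext [0.028 0.087] top 0.1099
w19 rod 0.1 0.115 296 mid [0.4545 0.4   ] ext [0.054 0.032] top 0.1147
w19 rod 0.15 0.17 84 mid [0.45   0.4005] ext [0.031 0.009] top 0.1611
```

```bash
python3 -c "
from bench import robot
print(robot.close_job(), robot.read_time_s())"
```

```text
the job is handed in; nothing more can be done
the job is handed in; nothing more can be done
```

The job is handed in at about 106 of the 208 s: carrier empty and upright mid-mat, rod back in its holder, yellow and red coils flat on their stands (no blue coil, bottle and glue stick not knocked over); the first yellow pick also lifted red, so I set both back and repeated it, and I viewed 16 pictures, over the 14 allowed.

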